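Put four bench items back on their own pads

TASK

The four things on the bench pads stand on the wrong pads: swap them round, using the empty cork mat to put one down on the way, so that the jar stands in the middle of the large round pad, the small tin in the middle of the small round pad, the card box flat in the middle of the square pad with its sides along the pad's edges, and the bottle lies in the middle of the long pad, lengthwise. Leave the mug where it is.

Things in the scene. Friction and masses are not known exactly. Their poses are not given: they have to be found in the camera images.
- jar: loose: tall white round screw jar with a red band, closed, standing upright; 50 mm diameter, 60 mm tall. Origin: centre of its underside, z up. It starts on the square pad or on the long pad.
- tin: loose: small flat round tin with a grey lid, closed; 36 mm diameter, 18 mm tall. Origin: centre of its underside, z up. It starts on the square pad or on the long pad, the one that the jar is not on.
- card_box: loose: plain closed white card box lying flat, 38 mm along its x, 54 mm along its y, 28 mm tall; rigid. Origin: centre of its underside, z up. It starts on one of the two round pads.
- bottle: loose: pale plastic bottle with a red cap, closed, lying on its side along its own y axis; 98 mm long (y), body 30 to 37 mm wide (x), 35 mm tall as it lies; does not roll. Origin: middle of its length and width, on its underside, z up. It starts on the other round pad, and sticks out over the edge of the small one.
- large_round_pad: pad for the jar: round, 100 mm diameter. Fixed to the bench, 6 mm thick, flat top with no rim, black rubber edged with pale wood. Origin: centre of its underside, so its top is 6 mm above the origin; z up.
- small_round_pad: pad for the tin: round, 68 mm diameter. Fixed to the bench, 6 mm thick, flat top with no rim, black rubber edged with pale wood. Origin: centre of its underside, so its top is 6 mm above the origin; z up.
- square_pad: pad for the card box: square, 84 x 84 mm, edges along its x and y. Fixed to the bench, 6 mm thick, flat top with no rim, black rubber edged with pale wood. Origin: centre of its underside, so its top is 6 mm above the origin; z up.
- long_pad: pad for the bottle: oblong, 130 mm along its y, 64 mm along its x. Fixed to the bench, 6 mm thick, flat top with no rim, black rubber edged with pale wood. Origin: centre of its underside, so its top is 6 mm above the origin; z up.
- spare_mat: plain brown cork square, 112 x 112 mm, 2 mm thick, fixed to the bench, empty at the start: the free spot for putting one thing down on the way. Origin: centre of its underside, z up; edges along x and y.
- mug: loose bystander: green and white mug, 78 mm diameter, 101 mm tall, 116 mm across with its handle, at the back left of the bench. Origin: on its underside, z up. Not to be moved.
Mind the look-alikes: they are no part of the job. There is more than one size of the tin; the job needs the middle-sized.

How it is judged:
By the outcome, as a careful person would: the job done as asked, in the order asked, and still so for the second after the job is handed in, with the robot touching nothing.
It also fails if it takes over 115 s, if anything falls off the work surface, if the arm or the gripper's body presses on something with over 40 N, if the wrist force passes 120 N, or if a joint passes its speed limit or range.

ROBOT

A 7-joint arm with a two-finger parallel gripper is mounted at the origin on a cart in front of the work surface, level with it; the furniture and walls round the work are solid. World frame = base frame: x ahead of the robot, y to its left, z up, the work surface at z = 0. Lengths are in m, angles in degrees, forces in N, time in s.
With the tool pointing down it reaches from about 0.425 to 0.875 m from the base axis. Payload 4.7 kg.
Tool frame: the origin (TCP) lies midway between the tips of the shut fingers; the grasp point (between the pads) lies 19 mm behind it; z points along the fingers, y is the line along which they close (so a half turn about z gives the same grasp; the last joint's range is limited). The gripper opens to 87 mm and grips with 3 to 60 N. Pads are 19 mm wide; open, the fingers measure 117 mm over their backs; the gripper's body (75 mm by 190 mm) begins 51 mm behind the grasp point.
Start: joints at [66.755, 18.392, -4.016, 83.108, 1.295, 78.541, -3.26], TCP at [0.265, -0.594, 0.223] pointing down, gripper open.
Joint ranges: [-163.93, 163.93], [-17.29, 119.83], [-79.2, 71.16], [3.27, 140.29], [-89.18, 269.18], [5.43, 117.66], [-154.24, 154.24]. Speed limits (degrees/s): [147.25, 147.25, 180, 180, 180, 180, 180].

INTERFACE

Orientations are given as [roll, pitch, yaw] about the fixed x, y, z axes, in that order (R = Rz(yaw) Ry(pitch) Rx(roll)).
In Python, from cell import env, viewer, boxes_of, masks_of gives the robot as it stands. The module is installed in compiled form; this text tells all that it offers.
- The arm moves only by the tool apply_moves, never from a script. Its argument "moves" is a list of rows, each a list of 7 numbers: the shift along the tool's x, y, z scaled (see below), then the turn, a rotation vector about the tool's x, y, z scaled (see below), then the opening, from 0 (shut) to 1 (fully open). A call has 1 to 20 rows; each row is the pose to reach, as a shift and turn from the pose commanded when the call began, along the tool's axes at that moment; what a row does not reach only later rows make up. The controller multiplies each number of a shift by 0.2 m and each number of a turn by 1.5 rad. A row lasts 1/10 s, in which the tool goes at most 50 mm and 8.59 degrees, less where a joint would pass 70% of its speed; a pose out of reach is approached as far as the arm can. A call with a number of a shift or a turn outside -1 to 1 is refused whole. A call with a gripper value outside its range is refused whole. The fingers move at their own pace and stop on an object; "grip_force" is the grip in N (left out, the last holds). Time passes only in rows, so rows that repeat a pose let the fingers close. It gives the time, the measured TCP pose, the force, the opening and the grip force at its end, in the units of the state.
- env.get_obs(): the state, without advancing time (a new reading comes with each control period).
- viewer.read_camera(name): name is "scene" or "top"; returns the picture (384x512x3 uint8, red, green, blue); there is no depth.
- viewer.get_calibration(name): a dict with "fov_y" (degrees; the focal length in pixels is half the picture's height over the tangent of half this angle, whatever the lens; pixels are square), "cx", "cy" (the principal point, pixels), "k1" (the pictures are not rectified: a ray, as slopes to the right and down, at radius r is drawn at 1 + k1 r^2 times it, then the intrinsics apply), "position" and "orientation" of the camera in the world. Camera axes: x right, y up, looking along -z (the intrinsics and any distortion apply to the point x, -y, -z); pixel columns grow to the right and rows downward; lengths in m; the calibration is good to about 2 mm. A picture is of the moment at which its call begins. get_calibration takes no time and is no camera call.
- env.sign_off(): hands the job in; it is judged then, once.
Trained networks look in the newest picture that a camera, given by its name, has taken for a name from the list of things; names that differ only in an ending like _2 or _b are one class to them, and where a whole thing is asked for, a point or a joint stands for the part that bears it (a point fixed in the world has none). Each returns a list of dicts, best first, with "conf" (0 to 1); they miss things now and then, are a little off and sometimes report something else, mostly with a low value. They report only what shows in the picture. A call takes as long as a camera call. They do not tell look-alikes from the thing itself.
- boxes_of(camera, target): "location" ([column, row] in pixels, amid what is visible of it).
- masks_of(camera, target): "pixels" (384x512 bool, what is visible of it) and "location" ([column, row] in pixels, amid what is visible of it).
The state is a dict: "time_s": time; "qpos": joint angles; "joint_velocities": joint speeds; "effort": joint torques, N m; "tool_pos": TCP position; "tool_rot": TCP orientation; "force": force on the tool from outside, world axes, zero at the start; "wrist_torque": the same for the moment, N m; "grip_width": finger opening in m; "grasp_force": force on a finger pad.
Only numpy, scipy, OpenCV 4.12 (cv2) and the standard library are available. Lean on these libraries where they do the work, as an engineer would, in place of code of your own. Each camera call takes 0.05 s, during which the arm holds its last target. There are 200 camera calls.

## Working session

There is one attempt and no reset: what is moved stays moved. The work goes in short steps, Python scripts to look and compute and a tool call to move; the robot and the scene stay as the last step left them, time stands still between calls to the robot, and variables do not carry over. Pictures are saved under pics/ and viewed, at most 14 in all, crops included, and the job is handed in when it is done.

Besides the shell and the picture viewer there is one more tool, called after "Call:" by a JSON object that holds its "name" and its "arguments", one argument or row to a line. apply_moves: Moves the arm, as the interface text tells. Shifts and turns lie within -1 to 1; 1 stands for 0.2 m of shift or 1.5 rad of turn. Its arguments: {"type":"object","properties":{"moves":{"type":"array","items":{"type":"array","items":{"type":"number","minimum":-1,"maximum":1}}},"grip_force":{"type":"number"}},"required":["moves"]}

```bash
mkdir -p pics; ls; python3 - <<'E'
from cell import env, viewer
import cv2
print(env.get_obs())
for n in("scene","top"):
    im=viewer.read_camera(n); c=viewer.get_calibration(n); print(n,c)
    cv2.imwrite(f"pics/{n}0.png",cv2.resize(im[:,:,::-1],(800,600),interpolation=cv2.INTER_CUBIC))
E
```

```text
pics
{'time_s': 0.0, 'qpos': array([66.75571869, 18.4402235 , -4.01631225, 83.17419794,  1.29708073,
       78.54058004, -3.25925852]), 'joint_velocities': array([ 0.1036559 ,  0.11505309, -0.17851824, -0.0861898 ,  0.01528027,
       -0.15750384,  0.05140603]), 'effort': array([ 7.91195343e-04, -4.91285741e+01, -4.03295355e-01, -3.12532461e+01,
       -6.39463635e-02,  4.37443075e-02,  1.87061119e-04]), 'tool_pos': array([ 0.26464539, -0.59308631,  0.22145461]), 'tool_rot': array([-1.79890360e+02,  7.48502004e-03,  2.40559203e+01]), 'force': array([-0.41258673,  0.41270909,  0.14783044]), 'wrist_torque': array([-0.00517496,  0.0296234 ,  0.02681791]), 'grasp_force': 0.0, 'grip_width': 0.08686855900768956}
scene {'fov_y': 49.38506154250467, 'cx': 258.7501398637819, 'cy': 191.00223866058323, 'k1': -0.08479689563563345, 'position': array([0.24748068, 0.74391054, 0.43596072]), 'orientation': array([  62.70991465,   -1.45748206, -152.85901553])}
top {'fov_y': 42.495404432797045, 'cx': 259.5492263788212, 'cy': 192.630945581774, 'k1': 0.06696374389569922, 'position': array([0.41753369, 0.06387157, 1.1123993 ]), 'orientation': array([  8.54223505,   0.61046332, -89.95984184])}
```

View pics/scene0.png

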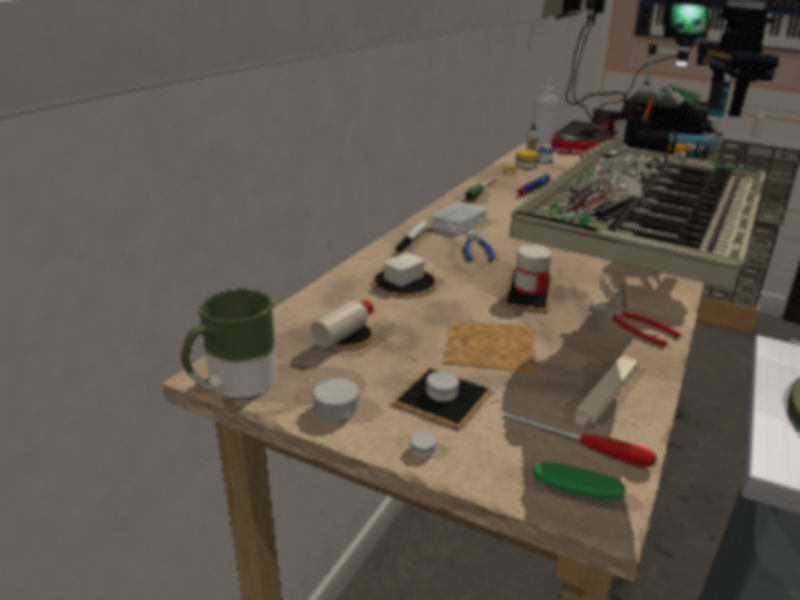

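View pics/top0.png

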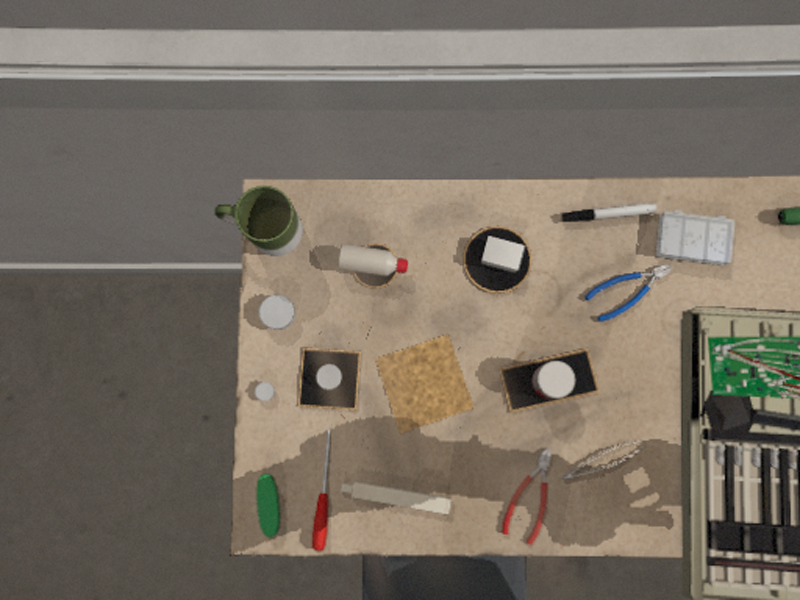

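The jar is on the long pad (top view, about 550,380) and the tin is on the square pad (330,377). The box is on the large round pad (502,254) and the bottle is on the small one (372,262). The cork mat is empty (425,382). Two look-alike tins stand loose on the left, at (276,312) and (264,391).

```bash
cat > h.py <<'E'
from cell import env, viewer, boxes_of, masks_of
import numpy as np, cv2
from scipy.spatial.transform import Rotation as Ro
from scipy.optimize import least_squares
class Cam:
    def __init__(s,n):
        c=viewer.get_calibration(n); s.p=c["position"]; s.R=Ro.from_euler("xyz",c["orientation"],degrees=True).as_matrix()
        f=192/np.tan(np.radians(c["fov_y"]/2)); s.K=np.array([[f,0,c["cx"]],[0,f,c["cy"]],[0,0,1]]); s.d=np.array([c["k1"],0,0,0.])
    def ray(s,px):
        u=cv2.undistortPoints(np.asarray(px,float).reshape(-1,1,2),s.K,s.d).reshape(-1,2)
        return np.c_[u[:,0],-u[:,1],-np.ones(len(u))]@s.R.T
    def plane(s,px,z):
        r=s.ray(px); return (s.p+r*((z-s.p[2])/r[:,2])[:,None])[:,:2]
cams={n:Cam(n) for n in("scene","top")}
def tri(ps,pt):
    A=[];b=[]
    for n,p in(("scene",ps),("top",pt)):
        d=cams[n].ray([p])[0]; d/=np.linalg.norm(d); P=np.eye(3)-np.outer(d,d); A.append(P); b.append(P@cams[n].p)
    return np.linalg.lstsq(np.vstack(A),np.hstack(b),rcond=None)[0]
def contour(m):
    cs,_=cv2.findContours(m.astype(np.uint8),cv2.RETR_EXTERNAL,cv2.CHAIN_APPROX_NONE)
    return max(cs,key=len).reshape(-1,2).astype(float)
def rect(xy):
    (c,s,a)=cv2.minAreaRect((np.asarray(xy)*1000).astype(np.float32)); return np.round(c,1),np.round(s,1),round(a,1)
def circ(xy,R):
    f=lambda q:np.hypot(xy[:,0]-q[0],xy[:,1]-q[1])-R
    r=least_squares(f,xy.mean(0),loss="soft_l1",f_scale=.001); return np.round(r.x*1000,1),round(np.median(abs(r.fun))*1000,1)
E
python3 - <<'E'
from h import *
H=dict(jar=.066,tin=.024,card_box=.034,bottle=.024,large_round_pad=.006,small_round_pad=.006,square_pad=.006,long_pad=.006,spare_mat=.002,mug=.1)
Rr=dict(jar=.025,tin=.018,large_round_pad=.05,small_round_pad=.034)
M={}
for n in("top","scene"):
    im=viewer.read_camera(n); M["im"+n]=im
    for k in H:
        for i,o in enumerate(masks_of(n,k)[:4]):
            if o["conf"]<.2: continue
            M[f"{n}.{k}.{i}"]=o["pixels"]; c=contour(o["pixels"]); xy=cams[n].plane(c,H[k])
            print(n,k,i,round(o["conf"],2),np.round(o["location"]),o["pixels"].sum(),*rect(xy),*(circ(xy,Rr[k]) if k in Rr else ()))
np.savez("m0.npz",**M)
E
```

```text
top jar 0 0.74 [353. 244.] 527 [ 469.8 -121.3] [54.3 50.5] 88.5 [ 469.3 -122.8] 1.4
top jar 1 0.42 [269. 246.] 2471 [465.   51.9] [109.  106.6] 19.2 [465.   51.2] 32.4
top tin 0 0.75 [179. 200.] 407 [566.8 258.1] [49.6 46.7] 1.3 [565.3 257.7] 6.3
top tin 1 0.66 [208. 242.] 196 [473.7 183.3] [33.1 30.6] 89.9 [474.1 183.5] 1.7
top tin 2 0.44 [168. 250.] 119 [454.3 272.6] [26.1 24. ] 1.6 [458.  277.1] 3.4
top bottle 0 0.78 [233. 170.] 615 [640.2 122.5] [98.4 36.6] 81.6
top large_round_pad 0 0.79 [316. 171.] 1031 [646.4 -57.2] [94.7 99.6] 26.7 [647.  -56.9] 1.7
top small_round_pad 0 0.79 [242. 178.] 217 [614.6 118.8] [22.2 57.2] 2.5 [588.8 120. ] 7.1
top square_pad 0 0.57 [211. 244.] 1168 [472.7 185.2] [83.4 83.5] 86.5
top long_pad 0 0.89 [337. 242.] 1120 [ 471.2 -127.2] [ 63.2 131.7] 13.4
top spare_mat 0 0.87 [273. 243.] 2494 [466.6  50.6] [111.9 112.5] 18.8
top mug 0 0.62 [171. 141.] 1539 [675.1 269.9] [98.1 98.4] 26.8
scene jar 0 0.85 [341. 174.] 645 [455.1 -70.6] [ 48.3 167.5] 15.8 [454.8 -67. ] 37.5
scene tin 0 0.91 [211. 255.] 700 [562.6 269.7] [49.1 74.2] 33.8 [561.4 270.3] 15.9
s
[... 215 characters left out ...]
[ 58.1 106.1] 25.6
scene card_box 1 0.52 [314. 219.] 1682 [452.8  96.1] [106.5 110.3] 18.3
scene bottle 0 0.86 [214. 206.] 713 [646.  122.9] [127.3  56.3] 83.5
scene bottle 1 0.49 [283. 254.] 1156 [463.7 209.1] [87.4 83. ] 87.6
scene large_round_pad 0 0.74 [260. 179.] 457 [641.2 -45.8] [97.7 89.7] 25.6 [643.7 -51.7] 1.6
scene small_round_pad 0 0.78 [227. 217.] 202 [620.2 126. ] [61.5 30.3] 78.3 [600.8 123.5] 5.2
scene square_pad 0 0.87 [284. 256.] 1208 [474.6 185.6] [90.4 89.8] 86.3
scene long_pad 0 0.83 [338. 189.] 405 [ 469.6 -119.3] [ 64.5 130. ] 13.1
scene spare_mat 0 0.65 [314. 219.] 1670 [467.9  45.9] [114.6 120.1] 19.1
scene mug 0 0.92 [153. 221.] 3330 [652.3 321. ] [ 91.  219.2] 39.8
```

```bash
python3 - <<'E'
from h import *
M=np.load("m0.npz")
for n in("top","scene"):
    p=M[f"{n}.small_round_pad.0"]; b=cv2.dilate(M[f"{n}.bottle.0"].astype(np.uint8),np.ones((5,5)))
    c=contour(p); c=c[b[c[:,1].astype(int),c[:,0].astype(int)]==0]; print(n,len(c),circ(cams[n].plane(c,.006),.034),circ(cams[n].plane(c,.006),.033))
    lp=M[f"{n}.large_round_pad.0"]; hull=np.zeros((384,512),np.uint8); cv2.fillConvexPoly(hull,cv2.convexHull(contour(lp).astype(int)),1)
    g=M["im"+n].min(2)
    if n=="top":
        m=(g>120)&(hull>0); print("box",m.sum(),rect(cams[n].plane(contour(m),.034)),np.argwhere(m).mean(0)[::-1]); bt=np.argwhere(m).mean(0)[::-1]
c=lambda k:np.argwhere(M[k]).mean(0)[::-1]
for k,z in(("tin.1","tin.1"),("tin.0","tin.0"),("tin.2","tin.2"),("bottle.0","bottle.0"),("square_pad.0","square_pad.0"),("spare_mat.0","spare_mat.0")): print(k,np.round(tri(c("scene."+k),c("top."+z))*1000,1))
top=M["imtop"];sc=M["imscene"]
a=cv2.resize(top[130:290,190:400,::-1],None,fx=3.8,fy=3.8,interpolation=cv2.INTER_CUBIC)
b=cv2.resize(sc[150:280,190:360,::-1],None,fx=4.5,fy=4.5,interpolation=cv2.INTER_CUBIC)
cv2.imwrite("pics/a.png",a[:600]);cv2.imwrite("pics/b.png",b[:600])
E
```

```text
top 28 (array([577.6, 120.7]), np.float64(7.4)) (array([578.7, 120.7]), np.float64(7.5))
box 416 (array([649.5, -62.3]), array([53.4, 37.7]), 74.1) [321.8125 161.0625]
scene 29 (array([639.5, 123.4]), np.float64(0.5)) (array([638.3, 123.6]), np.float64(0.4))
tin.1 [474.9 184.3  18.9]
tin.0 [567.9 259.8  14.6]
tin.2 [455.3 275.7   8.7]
bottle.0 [642.4 127.4  24. ]
square_pad.0 [ 4.728e+02  1.856e+02 -2.000e-01]
spare_mat.0 [466.3  50.4   2.2]
```

View pics/a.png

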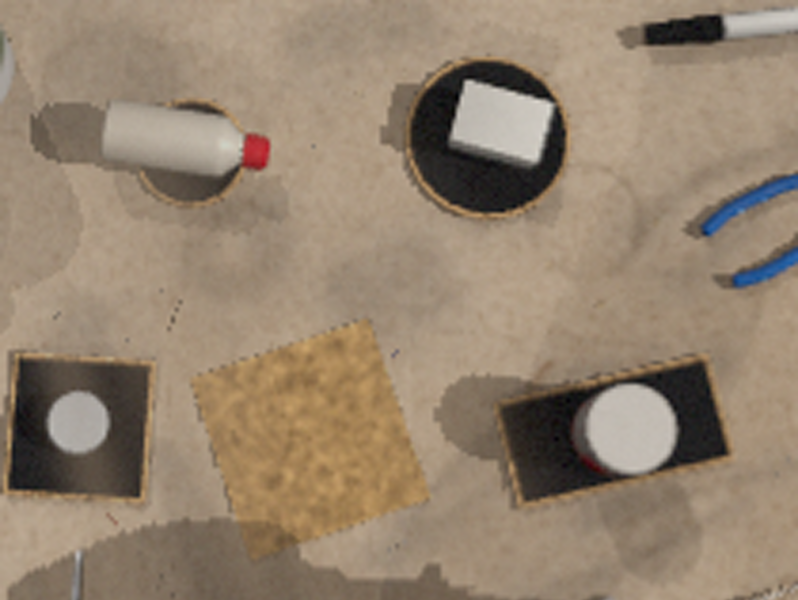

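View pics/b.png

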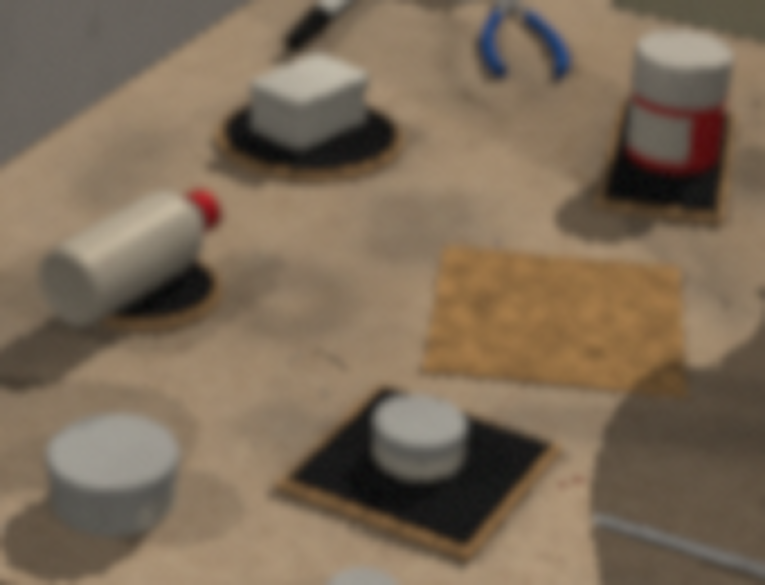

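The small round pad is partly hidden: its rim spans x 138–245 and y 100–205 in the crop. The box top face, bottle, jar and tin all show clearly, and the triangulated heights agree with the text. I'll measure the small pad again once the bottle is off it. First move: the tin to the cork mat.

```bash
cat >> h.py <<'E'
def go(p,yaw):
    o=env.get_obs(); R=Ro.from_euler("xyz",o["tool_rot"],degrees=True); D=Ro.from_euler("xyz",[180,0,yaw],degrees=True)
    s=R.inv().apply(np.array(p)-o["tool_pos"])/.2; w=(R.inv()*D).as_rotvec()/1.5
    print("shift",np.round(s,3),"turn",np.round(w,3),"at",np.round(o["tool_pos"],4),round(o["tool_rot"][2],1))
E
python3 - <<'E'
from h import *
print(cams["top"].plane([[256,114],[400,114],[(190+191/3.8-190)+190,0]],0))
c=np.array([191,152.5])/3.8+[190,130]; print(c,cams["top"].plane([c],.006))
go([.5,-.25,.25],10)
E
```

```text
[[ 0.76990798  0.08424191]
 [ 0.76801863 -0.24851301]
 [ 1.05126861  0.12236889]]
[240.26315789 170.13157895] [[0.63567886 0.11982528]]
shift [ 1.773 -1.09  -0.137] turn [0.    0.    0.164] at [ 0.2649 -0.5936  0.2226] 24.1
```

Call:
{"name": "apply_moves", "arguments": {
  "moves": [
    [0.89, -0.55, -0.1, 0, 0, 0.1, 1],
    [0.89, -0.55, -0.1, 0, 0, 0.1, 1],
    [0.89, -0.55, -0.1, 0, 0, 0.1, 1],
    [0.89, -0.55, -0.1, 0, 0, 0.1, 1],
    [0.89, -0.55, -0.1, 0, 0, 0.1, 1],
    [0.89, -0.55, -0.1, 0, 0, 0.1, 1]
  ]
}}

```text
time_s: 1.8
tool_pos: [0.3848, -0.4185, 0.2433]
tool_rot: [179.9, -0.1, 15.8]
force: [-1.0, -1.7, 0.2]
grip_width: 0.0869
grasp_force: 0.0
```

Call:
{"name": "apply_moves", "arguments": {
  "moves": [
    [0.65, -0.93, 0, 0, 0, 0, 1],
    [0.65, -0.93, 0, 0, 0, 0, 1],
    [0.65, -0.93, 0, 0, 0, 0, 1],
    [0.65, -0.93, 0, 0, 0, 0, 1],
    [0.65, -0.93, 0, 0, 0, 0, 1]
  ]
}}

```text
time_s: 2.3
tool_pos: [0.4591, -0.2044, 0.2427]
tool_rot: [-180.0, -0.0, 15.6]
force: [-1.0, -0.4, -0.1]
grip_width: 0.0869
grasp_force: 0.0
```

Call:
{"name": "apply_moves", "arguments": {
  "moves": [
    [0.5, -0.93, 0.2, 0, 0, 0, 0.7],
    [0.5, -0.93, 0.2, 0, 0, 0, 0.7],
    [0.5, -0.93, 0.2, 0, 0, 0, 0.7],
    [0.5, -0.93, 0.2, 0, 0, 0, 0.7],
    [0.5, -0.93, 0.2, 0, 0, 0, 0.7]
  ]
}}

```text
time_s: 2.8
tool_pos: [0.5054, 0.0032, 0.2018]
tool_rot: [-179.9, -0.0, 15.7]
force: [0.4, 0.2, -0.4]
grip_width: 0.0624
grasp_force: 0.0
```

```bash
python3 -c "
from h import *
go([.474,.1838,.08],0);go([.474,.1838,.08],15.8)"
```

```text
shift [ 0.093 -0.91   0.611] turn [-0.001  0.     0.183] at [0.5054 0.0032 0.2018] 15.7
shift [ 0.093 -0.91   0.611] turn [-0.001 -0.    -0.001] at [0.5054 0.0032 0.2018] 15.7
```

Call:
{"name": "apply_moves", "arguments": {
  "moves": [
    [0.093, -0.91, 0.6, 0, 0, 0.18, 0.7],
    [0.093, -0.91, 0.6, 0, 0, 0.18, 0.7],
    [0.093, -0.91, 0.6, 0, 0, 0.18, 0.7],
    [0.093, -0.91, 0.6, 0, 0, 0.18, 0.7],
    [0.093, -0.91, 0.6, 0, 0, 0.18, 0.7],
    [0.093, -0.91, 0.6, 0, 0, 0.18, 0.7],
    [0.093, -0.91, 0.6, 0, 0, 0.18, 0.7],
    [0.093, -0.91, 0.6, 0, 0, 0.18, 0.7]
  ]
}}

```text
time_s: 3.6
tool_pos: [0.4762, 0.1772, 0.083]
tool_rot: [180.0, -0.1, -0.2]
force: [0.8, -0.3, 0.3]
grip_width: 0.0607
grasp_force: 0.0
```

```bash
python3 - <<'E'
from h import *
go([.474,.1838,.010],0)
im=viewer.read_camera("top"); im2=viewer.read_camera("scene")
cv2.imwrite("pics/c.png",np.hstack([cv2.resize(i[:,:,::-1],None,fx=3.5,fy=3.5,interpolation=3) for i in(im[190:290,150:262],im2[200:300,230:342])]))
E
```

```text
shift [-0.011 -0.033  0.365] turn [ 0.    -0.001 -0.003] at [0.4762 0.1772 0.083 ] -0.2
```

View pics/c.png

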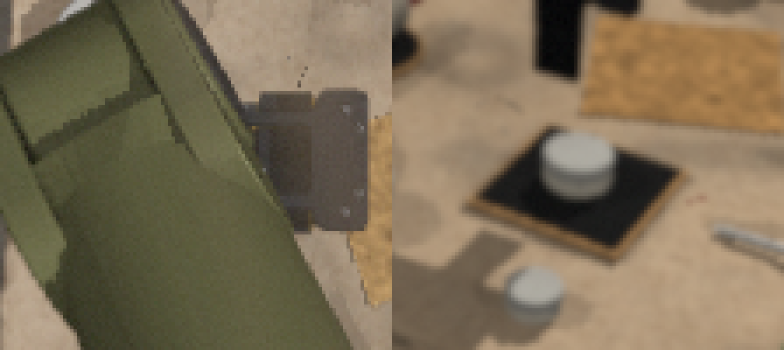

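```bash
cat >> h.py <<'E'
def proj(n,P):
    c=cams[n]; q=(np.atleast_2d(P)-c.p)@c.R; q=q*[1,-1,-1]
    return cv2.projectPoints(q,np.zeros(3),np.zeros(3),c.K,c.d)[0].reshape(-1,2)
E
python3 - <<'E'
from h import *
o=env.get_obs(); p=o["tool_pos"]; print(o)
print(proj("scene",[p,p+[0,.03,0],p-[0,.03,0],[.474,.184,.024]]))
im2=viewer.read_camera("scene")
cv2.imwrite("pics/d.png",cv2.resize(im2[:,:,::-1],(800,600)))
E
```

```text
{'time_s': 3.7, 'qpos': array([  14.39467907,   11.5258258 ,  -41.10853676,  111.29593203,
          8.7882049 ,   60.19625673, -120.73611642]), 'joint_velocities': array([-0.18697568, -0.05980835, -0.64332019,  0.10175731, -0.30161766,
       -0.11502223, -0.2250353 ]), 'effort': array([-1.27298911e-01, -3.14522016e+01, -3.79878804e+00, -2.74270052e+01,
        1.96509861e-02, -8.48372444e-02,  7.15640737e-03]), 'tool_pos': array([0.4759625 , 0.17766941, 0.08322219]), 'tool_rot': array([ 1.79966527e+02, -8.89612379e-02, -2.14300211e-01]), 'force': array([-0.00984797,  0.69413288,  0.81872659]), 'wrist_torque': array([0.04553125, 0.02593897, 0.02255023]), 'grasp_force': 0.0, 'grip_width': 0.060883615687198606}
[[286.06547713 212.26174261]
 [278.61547288 220.34351345]
 [293.02244503 204.70940517]
 [283.70817492 243.61430626]]
```

View pics/d.png

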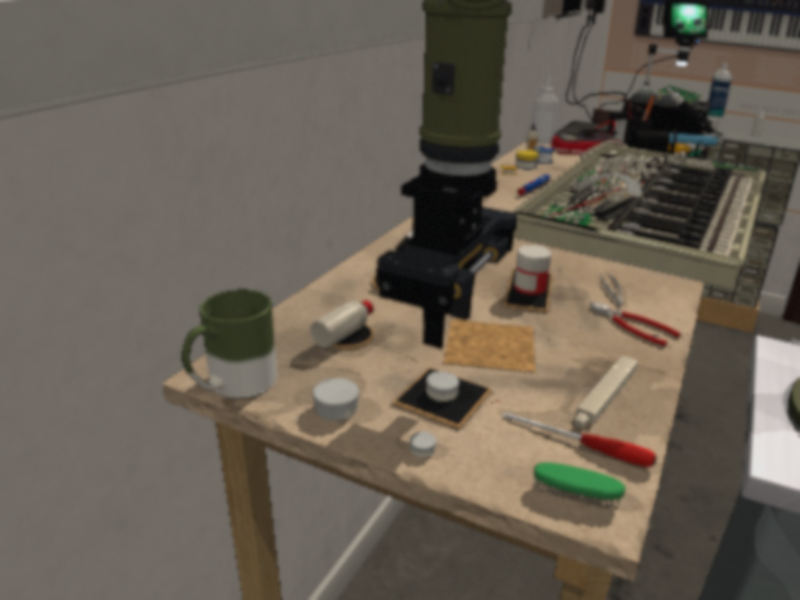

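The scene view shows the open gripper hovering over the tin, with the front finger at about (435,335), as expected. Now I'll go down and grip.

Call:
{"name": "apply_moves", "arguments": {
  "moves": [
    [-0.01, -0.03, 0.2, 0, 0, 0, 0.7],
    [-0.01, -0.03, 0.3, 0, 0, 0, 0.7],
    [-0.01, -0.03, 0.365, 0, 0, 0, 0.7],
    [-0.01, -0.03, 0.365, 0, 0, 0, 0.7],
    [-0.01, -0.03, 0.365, 0, 0, 0, 0.7],
    [-0.01, -0.03, 0.365, 0, 0, 0, 0.7]
  ]
}}

```text
time_s: 4.35
tool_pos: [0.4738, 0.1858, 0.0108]
tool_rot: [-180.0, -0.1, -0.0]
force: [0.4, 0.5, 0.6]
grip_width: 0.0608
grasp_force: 0.0
```

```bash
python3 -c "
from h import *
go([.474,.1838,.010],0)"
```

```text
shift [0.001 0.01  0.004] turn [-0.    -0.002 -0.   ] at [0.4738 0.1858 0.0108] -0.0
```

Call:
{"name": "apply_moves", "arguments": {
  "moves": [
    [0, 0.01, 0, 0, 0, 0, 0.3],
    [0, 0.01, 0, 0, 0, 0, 0.3],
    [0, 0.01, 0, 0, 0, 0, 0.3],
    [0, 0.01, 0, 0, 0, 0, 0.3],
    [0, 0.01, 0, 0, 0, 0, 0.3],
    [0, 0.01, 0, 0, 0, 0, 0.3],
    [0, 0.01, 0, 0, 0, 0, 0.3],
    [0, 0.01, -0.2, 0, 0, 0, 0.3],
    [0, 0.01, -0.35, 0, 0, 0, 0.3],
    [0, 0.01, -0.35, 0, 0, 0, 0.3],
    [0, 0.01, -0.35, 0, 0, 0, 0.3]
  ],
  "grip_force": 15
}}

```text
time_s: 5.45
tool_pos: [0.4728, 0.1835, 0.0797]
tool_rot: [180.0, -0.1, -0.0]
force: [-0.3, -0.4, -1.0]
grip_width: 0.0347
grasp_force: 15.0
```

```bash
python3 -c "
from h import *
go([.466,.051,.08],0);go([.466,.051,.007],0)"
```

```text
shift [-0.034  0.662 -0.001] turn [ 0.    -0.001 -0.   ] at [0.4728 0.1835 0.0797] -0.0
shift [-0.034  0.662  0.364] turn [ 0.    -0.001 -0.   ] at [0.4728 0.1835 0.0797] -0.0
```

Call:
{"name": "apply_moves", "arguments": {
  "moves": [
    [-0.034, 0.22, 0, 0, 0, 0, 0.3],
    [-0.034, 0.44, 0, 0, 0, 0, 0.3],
    [-0.034, 0.662, 0, 0, 0, 0, 0.3],
    [-0.034, 0.662, 0, 0, 0, 0, 0.3],
    [-0.034, 0.662, 0.2, 0, 0, 0, 0.3],
    [-0.034, 0.662, 0.3, 0, 0, 0, 0.3],
    [-0.034, 0.662, 0.34, 0, 0, 0, 0.3],
    [-0.034, 0.662, 0.355, 0, 0, 0, 0.3],
    [-0.034, 0.662, 0.36, 0, 0, 0, 0.3],
    [-0.034, 0.662, 0.36, 0, 0, 0, 0.3]
  ]
}}

```text
time_s: 6.45
tool_pos: [0.4664, 0.0515, 0.0082]
tool_rot: [180.0, -0.1, 0.0]
force: [0.4, -0.6, -0.2]
grip_width: 0.0354
grasp_force: 15.0
```

```bash
python3 -c "
from h import *
go([.466,.051,.0075],0);print(env.get_obs()['force'])"
```

```text
shift [-0.002  0.002  0.003] turn [ 0.    -0.001  0.   ] at [0.4664 0.0515 0.0082] 0.0
[ 0.3774814  -0.64255797 -0.24525103]
```

Call:
{"name": "apply_moves", "arguments": {
  "moves": [
    [0, 0, 0.006, 0, 0, 0, 0.3],
    [0, 0, 0.006, 0, 0, 0, 0.7],
    [0, 0, 0.006, 0, 0, 0, 0.7],
    [0, 0, 0.006, 0, 0, 0, 0.7],
    [0, 0, 0.006, 0, 0, 0, 0.7],
    [0, 0, -0.2, 0, 0, 0, 0.7],
    [0, 0, -0.5, 0, 0, -0.05, 0.7],
    [0, 0, -0.7, 0, 0, -0.15, 0.9],
    [0.3, 0.2, -0.7, 0, 0, -0.25, 0.9],
    [0.6, 0.4, -0.7, 0, 0, -0.35, 0.9],
    [0.8, 0.5, -0.7, 0, 0, -0.45, 0.9],
    [0.9, 0.57, -0.7, 0, 0, -0.55, 0.9],
    [0.9, 0.57, -0.7, 0, 0, -0.65, 0.9],
    [0.9, 0.57, -0.7, 0, 0, -0.75, 0.9],
    [0.9, 0.57, -0.7, 0, 0, -0.85, 0.9],
    [0.9, 0.57, -0.7, 0, 0, -0.95, 0.9],
    [0.9, 0.57, -0.7, 0, 0, -0.95, 0.9]
  ]
}}

```text
time_s: 8.15
tool_pos: [0.6456, -0.0629, 0.1471]
tool_rot: [-180.0, -0.0, 81.6]
force: [0.8, -0.2, 0.5]
grip_width: 0.0782
grasp_force: 0.0
```

```bash
python3 -c "
from h import *
go([.650,-.062,.08],164);
print(env.get_obs()['qpos'])
for o in masks_of('top','tin'):pass
for n in ('top','scene'):
    viewer.read_camera(n)
    for o in masks_of(n,'tin'): print(n,o['conf'],circ(cams[n].plane(contour(o['pixels']),.02),.018))
"
```

```text
shift [0.007 0.021 0.336] turn [-0.    -0.001 -0.958] at [ 0.6456 -0.0629  0.1471] 81.6
[ 34.74800286  26.18940748 -41.54978883  87.63791941  17.79094592
  72.98929281 -17.4711986 ]
top 0.7 (array([566.8, 260.6]), np.float64(5.7))
top 0.64 (array([ 470.9, -130.3]), np.float64(9.5))
top 0.51 (array([468.6,  51.8]), np.float64(1.6))
scene 0.88 (array([564.4, 265.8]), np.float64(15.9))
scene 0.82 (array([467.5,  59.1]), np.float64(8.7))
scene 0.67 (array([449.8, 288.4]), np.float64(1.1))
```

Call:
{"name": "apply_moves", "arguments": {
  "moves": [
    [0.007, 0.02, 0.1, 0, 0, -0.958, 0.95],
    [0.007, 0.02, 0.15, 0, 0, -0.958, 0.95],
    [0.007, 0.02, 0.2, 0, 0, -0.958, 0.95],
    [0.007, 0.02, 0.3, 0, 0, -0.958, 0.95],
    [0.007, 0.02, 0.336, 0, 0, -0.958, 0.95],
    [0.007, 0.02, 0.336, 0, 0, -0.958, 0.95],
    [0.007, 0.02, 0.336, 0, 0, -0.958, 0.95],
    [0.007, 0.02, 0.336, 0, 0, -0.958, 0.95],
    [0.007, 0.02, 0.336, 0, 0, -0.958, 0.95],
    [0.007, 0.02, 0.336, 0, 0, -0.958, 0.95],
    [0.007, 0.02, 0.336, 0, 0, -0.958, 0.95],
    [0.007, 0.02, 0.336, 0, 0, -0.958, 0.95]
  ]
}}

```text
time_s: 9.6
tool_pos: [0.6499, -0.0621, 0.0803]
tool_rot: [-180.0, -0.0, 163.8]
force: [0.4, -0.4, -0.9]
grip_width: 0.0829
grasp_force: 0.0
```

```bash
python3 -c "
from h import *
go([.650,-.062,.012],164);print(env.get_obs()['qpos'])"
```

```text
shift [-0.001  0.001  0.341] turn [-0.    -0.    -0.002] at [ 0.6499 -0.0621  0.0803] 163.8
[ 43.2912162   35.93408605 -55.38897376  90.43483027  30.90409996
  70.1621614   56.04440838]
```

Call:
{"name": "apply_moves", "arguments": {
  "moves": [
    [0, 0, 0.2, 0, 0, 0, 0.95],
    [0, 0, 0.3, 0, 0, 0, 0.95],
    [0, 0, 0.34, 0, 0, 0, 0.95],
    [0, 0, 0.34, 0, 0, 0, 0.95],
    [0, 0, 0.34, 0, 0, 0, 0.5],
    [0, 0, 0.34, 0, 0, 0, 0.5],
    [0, 0, 0.34, 0, 0, 0, 0.5],
    [0, 0, 0.34, 0, 0, 0, 0.5],
    [0, 0, 0.34, 0, 0, 0, 0.5],
    [0, 0, 0.34, 0, 0, 0, 0.5],
    [0, 0, 0.34, 0, 0, 0, 0.5],
    [0, 0, 0.34, 0, 0, 0, 0.5],
    [0, 0, 0.2, 0, 0, 0, 0.5],
    [0, 0, 0, 0, 0, 0, 0.5],
    [0, 0, 0, 0, 0, 0, 0.5]
  ]
}}

```text
time_s: 11.1
tool_pos: [0.6532, -0.0612, 0.0853]
tool_rot: [179.9, 0.5, 164.0]
force: [0.9, 0.6, -0.6]
grip_width: 0.0537
grasp_force: 15.0
```

```bash
python3 -c "
from h import *
go([.4735,.185,.10],176.5)
go([.56,.06,.10],170)"
```

```text
shift [ 1.203  0.935 -0.081] turn [ 0.001  0.005 -0.146] at [ 0.6532 -0.0612  0.0853] 164.0
shift [ 0.614  0.454 -0.077] turn [ 0.001  0.005 -0.07 ] at [ 0.6532 -0.0612  0.0853] 164.0
```

Call:
{"name": "apply_moves", "arguments": {
  "moves": [
    [0.2, 0.15, -0.1, 0, 0, -0.07, 0.5],
    [0.4, 0.3, -0.1, 0, 0, -0.146, 0.5],
    [0.6, 0.45, -0.1, 0, 0, -0.146, 0.5],
    [0.8, 0.6, -0.1, 0, 0, -0.146, 0.5],
    [0.95, 0.75, -0.1, 0, 0, -0.146, 0.5],
    [0.95, 0.75, -0.1, 0, 0, -0.146, 0.5],
    [0.95, 0.75, -0.1, 0, 0, -0.146, 0.5]
  ]
}}

```text
time_s: 11.8
tool_pos: [0.5079, 0.1352, 0.0999]
tool_rot: [-179.9, 0.0, 176.7]
force: [0.4, -0.2, -0.8]
grip_width: 0.0537
grasp_force: 15.0
```

```bash
python3 -c "
from h import *
go([.473,.185,.06],176.5)
go([.473,.185,.014],176.5)"
```

```text
shift [0.189 0.239 0.199] turn [-0.001  0.     0.002] at [0.5079 0.1352 0.0999] 176.7
shift [0.189 0.239 0.429] turn [-0.001  0.     0.002] at [0.5079 0.1352 0.0999] 176.7
```

Call:
{"name": "apply_moves", "arguments": {
  "moves": [
    [0.1, 0.12, 0, 0, 0, 0, 0.5],
    [0.189, 0.239, 0, 0, 0, 0, 0.5],
    [0.189, 0.239, 0.15, 0, 0, 0, 0.5],
    [0.189, 0.239, 0.3, 0, 0, 0, 0.5],
    [0.189, 0.239, 0.38, 0, 0, 0, 0.5],
    [0.189, 0.239, 0.4, 0, 0, 0, 0.5],
    [0.189, 0.239, 0.4, 0, 0, 0, 0.5],
    [0.189, 0.239, 0.4, 0, 0, 0, 0.5],
    [0.189, 0.239, 0.4, 0, 0, 0, 0.5]
  ]
}}

```text
time_s: 12.7
tool_pos: [0.4749, 0.1848, 0.0214]
tool_rot: [180.0, 0.1, 176.5]
force: [0.6, -0.6, -1.3]
grip_width: 0.0534
grasp_force: 15.0
```

```bash
python3 -c "
from h import *
go([.473,.185,.012],176.5)
viewer.read_camera('scene')
for o in masks_of('scene','square_pad')+masks_of('scene','card_box'): print(o['conf'],o['location'],rect(cams['scene'].plane(contour(o['pixels']),.006)))"
```

```text
shift [0.01  0.    0.047] turn [ 0.     0.001 -0.   ] at [0.4749 0.1848 0.0214] 176.5
0.73 [338.4, 171.8] (array([ 489.8, -203.2]), array([ 55.7, 193.5]), 12.9)
0.58 [288.3, 257.0] (array([473.4, 188.6]), array([89.7, 92.3]), 87.8)
0.6 [289.1, 238.6] (array([478.8, 148.3]), array([31.3, 94.2]), 17.2)
```

Call:
{"name": "apply_moves", "arguments": {
  "moves": [
    [0.01, 0, 0.03, 0, 0, 0, 0.5],
    [0.01, 0, 0.045, 0, 0, 0, 0.5],
    [0.01, 0, 0.046, 0, 0, 0, 0.5],
    [0.01, 0, 0.046, 0, 0, 0, 0.5],
    [0.01, 0, 0.046, 0, 0, 0, 0.95],
    [0.01, 0, 0.046, 0, 0, 0, 0.95],
    [0.01, 0, 0.046, 0, 0, 0, 0.95],
    [0.01, 0, 0.046, 0, 0, 0, 0.95],
    [0.01, 0, 0.046, 0, 0, 0, 0.95],
    [0.01, 0, 0.046, 0, 0, 0, 0.95],
    [0.01, 0, -0.15, 0, 0, 0, 0.95],
    [0.01, 0, -0.4, 0, 0, 0, 0.95],
    [0.01, 0, -0.6, 0, 0, 0, 0.95],
    [0.0, -0.3, -0.6, 0, 0, 0.1, 1],
    [0.0, -0.6, -0.6, 0, 0, 0.2, 1],
    [0.0, -0.9, -0.6, 0, 0, 0.3, 1],
    [0.0, -0.95, -0.6, 0, 0, 0.4, 1],
    [0.0, -0.95, -0.6, 0, 0, 0.5, 1]
  ]
}}

```text
time_s: 14.65
tool_pos: [0.4616, -0.0123, 0.1402]
tool_rot: [-179.8, 0.1, 132.6]
force: [-0.4, 0.2, -0.0]
grip_width: 0.087
grasp_force: 0.0
```

```bash
python3 - <<'E'
from h import *
M=np.load("m0.npz")
# jar refine: whole-mask fit in both views
p=np.round(tri(np.argwhere(M["scene.jar.0"]).mean(0)[::-1],np.argwhere(M["top.jar.0"]).mean(0)[::-1])*1000,1);print("jar tri",p)
g=M["imtop"].astype(int); m=(g.min(2)>120).astype(np.uint8); m[:, :330]=0;m[:,375:]=0;m[:225]=0;m[262:]=0
print("jar lid",m.sum(),circ(cams["top"].plane(contour(m),.066),.024),rect(cams["top"].plane(contour(m),.066)))
go([.4695,-.1225,.13],140)
for n in("scene","top"):
    im=viewer.read_camera(n)
    if n=="scene":cv2.imwrite("pics/e.png",cv2.resize(im[180:300,180:360,::-1],None,fx=4,fy=4,interpolation=3))
    for k in("square_pad","card_box","small_round_pad"):
        for o in masks_of(n,k)[:2]: print(n,k,o["conf"],o["location"],rect(cams[n].plane(contour(o["pixels"]),.034 if k=="card_box" else .006)))
E
```

```text
jar tri [ 470.1 -127.3   37.4]
jar lid 445 (array([ 469.1, -126.8]), np.float64(0.5)) (array([ 468.2, -126.9]), array([47.9, 48. ]), 44.0)
shift [-0.432 -0.344  0.053] turn [-0.002  0.002 -0.086] at [ 0.4616 -0.0123  0.1402] 132.6
scene square_pad 0.9 [290.0, 258.7] (array([473.4, 186.2]), array([88.7, 84.8]), 85.9)
scene card_box 0.92 [284.8, 244.7] (array([468. , 198.5]), array([85.8, 51.5]), 86.4)
scene card_box 0.4 [150.0, 221.0] (array([730.3, 240.1]), array([107.3, 251.6]), 39.0)
scene small_round_pad 0.81 [226.5, 216.3] (array([620.3, 124.9]), array([70.6, 35.8]), 80.7)
top square_pad 0.97 [212.4, 248.4] (array([472.5, 185.2]), array([83.7, 84. ]), 86.4)
top card_box 0.73 [211.3, 240.5] (array([472.2, 185.5]), array([52.7, 36.8]), 89.9)
top small_round_pad 0.72 [240.0, 179.9] (array([615.7, 120. ]), array([24.5, 59.4]), 2.3)
```

View pics/e.png

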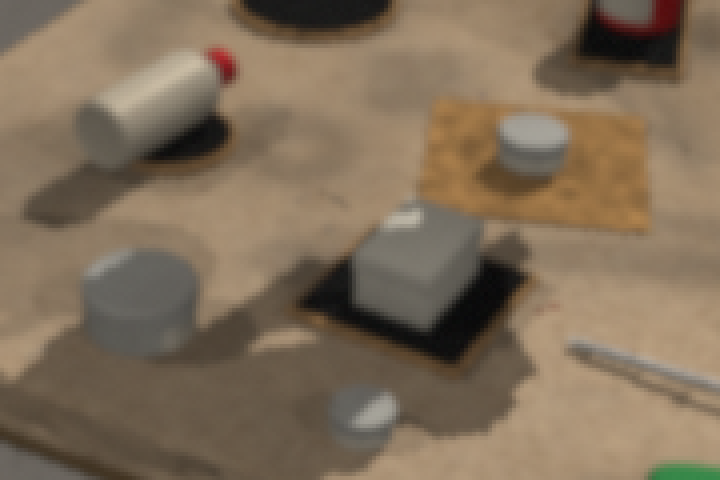

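The box sits centred on the square pad, within about 1 mm, and the tin is on the mat. Next is the jar, which the lid and the two-view fix both put at (0.4695, −0.127).

Call:
{"name": "apply_moves", "arguments": {
  "moves": [
    [-0.2, -0.15, 0, 0, 0, 0, 1],
    [-0.35, -0.3, 0, 0, 0, 0, 1],
    [-0.452, -0.363, 0, 0, 0, 0, 1],
    [-0.452, -0.363, 0, 0, 0, 0, 1],
    [-0.452, -0.363, 0.1, 0, 0, 0, 1],
    [-0.452, -0.363, 0.2, 0, 0, 0, 1],
    [-0.452, -0.363, 0.2, 0, 0, 0, 1]
  ]
}}

```text
time_s: 15.75
tool_pos: [0.4702, -0.1183, 0.0983]
tool_rot: [-179.9, -0.3, 133.7]
force: [-0.8, -0.5, 0.1]
grip_width: 0.0872
grasp_force: 0.0
```

```bash
python3 -c "
from h import *
go([.4695,-.127,.022],132.6)"
```

```text
shift [-0.031 -0.032  0.381] turn [-0.001 -0.003  0.013] at [ 0.4702 -0.1183  0.0983] 133.7
```

Call:
{"name": "apply_moves", "arguments": {
  "moves": [
    [-0.03, -0.03, 0, 0, 0, 0, 1],
    [-0.03, -0.03, 0, 0, 0, 0, 1],
    [-0.03, -0.03, 0, 0, 0, 0, 1]
  ]
}}

```text
time_s: 16.05
tool_pos: [0.4725, -0.1294, 0.1013]
tool_rot: [180.0, 0.1, 133.5]
force: [0.7, -0.3, 0.7]
grip_width: 0.0872
grasp_force: 0.0
```

```bash
python3 -c "
from h import *
go([.4695,-.127,.022],132.6)"
```

```text
shift [ 0.02  -0.003  0.397] turn [0.    0.001 0.011] at [ 0.4725 -0.1294  0.1013] 133.5
```

Call:
{"name": "apply_moves", "arguments": {
  "moves": [
    [0.02, 0, 0, 0, 0, 0, 1],
    [0.02, 0, 0.15, 0, 0, 0, 1],
    [0.02, 0, 0.3, 0, 0, 0, 1],
    [0.02, 0, 0.397, 0, 0, 0, 1],
    [0.02, 0, 0.397, 0, 0, 0, 1],
    [0.02, 0, 0.397, 0, 0, 0, 1],
    [0.02, 0, 0.397, 0, 0, 0, 1]
  ]
}}

```text
time_s: 16.75
tool_pos: [0.4701, -0.1263, 0.0223]
tool_rot: [180.0, 0.1, 133.5]
force: [0.2, 0.1, -0.2]
grip_width: 0.0871
grasp_force: 0.0
```

Call:
{"name": "apply_moves", "arguments": {
  "moves": [
    [0, 0, 0, 0, 0, 0, 0.45],
    [0, 0, 0, 0, 0, 0, 0.45],
    [0, 0, 0, 0, 0, 0, 0.45],
    [0, 0, 0, 0, 0, 0, 0.45],
    [0, 0, 0, 0, 0, 0, 0.45],
    [0, 0, 0, 0, 0, 0, 0.45],
    [0, 0, 0, 0, 0, 0, 0.45],
    [0, 0, 0, 0, 0, 0, 0.45],
    [0, 0, 0, 0, 0, 0, 0.45]
  ],
  "grip_force": 25
}}

```text
time_s: 17.65
tool_pos: [0.469, -0.1262, 0.021]
tool_rot: [-180.0, 0.0, 133.5]
force: [-0.6, -0.6, 0.7]
grip_width: 0.0495
grasp_force: 24.9
```

Call:
{"name": "apply_moves", "arguments": {
  "moves": [
    [0, 0, -0.1, 0, 0, 0, 0.45],
    [0, 0, -0.3, 0, 0, 0, 0.45],
    [0, 0, -0.35, 0, 0, 0, 0.45],
    [0, 0, -0.35, 0, 0, 0, 0.45],
    [0, 0, -0.35, 0, 0, 0, 0.45]
  ]
}}

```text
time_s: 18.15
tool_pos: [0.4682, -0.1263, 0.0901]
tool_rot: [-179.9, -0.0, 133.5]
force: [0.2, 0.1, -1.4]
grip_width: 0.0497
grasp_force: 25.0
```

```bash
python3 - <<'E'
from h import *
go([.647,-.057,.10],133.5)
for n in("scene","top"):
    im=viewer.read_camera(n)
    for k,R in(("large_round_pad",.05),):
        for o in masks_of(n,k)[:1]: xy=cams[n].plane(contour(o["pixels"]),.006);print(n,k,o["conf"],rect(xy),circ(xy,.049))
E
```

```text
shift [-0.364  0.887 -0.051] turn [-0.001 -0.     0.   ] at [ 0.4682 -0.1263  0.0901] 133.5
scene large_round_pad 0.49 (array([764.9, 202.3]), array([112.2, 273.9]), 38.1) (array([752.5, 210.1]), np.float64(53.1))
top large_round_pad 0.89 (array([645.3, -56.3]), array([97.8, 97.5]), 89.8) (array([645.8, -56.7]), np.float64(0.6))
```

Call:
{"name": "apply_moves", "arguments": {
  "moves": [
    [-0.09, 0.22, 0, 0, 0, 0, 0.45],
    [-0.18, 0.44, 0, 0, 0, 0, 0.45],
    [-0.27, 0.66, 0, 0, 0, 0, 0.45],
    [-0.33, 0.82, 0, 0, 0, 0, 0.45],
    [-0.357, 0.883, 0, 0, 0, 0, 0.45],
    [-0.357, 0.883, 0, 0, 0, 0, 0.45],
    [-0.357, 0.883, 0.15, 0, 0, 0, 0.45],
    [-0.357, 0.883, 0.25, 0, 0, 0, 0.45],
    [-0.357, 0.883, 0.3, 0, 0, 0, 0.45],
    [-0.357, 0.883, 0.3, 0, 0, 0, 0.45],
    [-0.357, 0.883, 0.3, 0, 0, 0, 0.45]
  ]
}}

```text
time_s: 19.45
tool_pos: [0.6462, -0.0566, 0.0315]
tool_rot: [180.0, 0.0, 133.5]
force: [0.4, -0.1, -0.7]
grip_width: 0.0499
grasp_force: 25.0
```

```bash
python3 -c "
from h import *
go([.6455,-.0565,.0215],133.5)"
```

```text
shift [ 0.003 -0.002  0.05 ] turn [0. 0. 0.] at [ 0.6462 -0.0566  0.0315] 133.5
```

Call:
{"name": "apply_moves", "arguments": {
  "moves": [
    [0.003, 0, 0.03, 0, 0, 0, 0.45],
    [0.003, 0, 0.047, 0, 0, 0, 0.45],
    [0.003, 0, 0.05, 0, 0, 0, 0.45],
    [0.003, 0, 0.05, 0, 0, 0, 0.45],
    [0.003, 0, 0.05, 0, 0, 0, 1],
    [0.003, 0, 0.05, 0, 0, 0, 1],
    [0.003, 0, 0.05, 0, 0, 0, 1],
    [0.003, 0, 0.05, 0, 0, 0, 1],
    [0.003, 0, 0.05, 0, 0, 0, 1],
    [0.003, 0, 0.05, 0, 0, 0, 1],
    [0.003, 0, 0.05, 0, 0, 0, 1],
    [0, 0, -0.1, 0, 0, 0, 1],
    [0, 0, -0.3, 0, 0, 0, 1],
    [0, 0, -0.55, 0, 0, 0, 1],
    [0, 0, -0.55, 0, 0, 0, 1],
    [0.2, 0.2, -0.55, 0, 0, 0.15, 0.9],
    [0.4, 0.4, -0.55, 0, 0, 0.3, 0.8],
    [0.6, 0.6, -0.55, 0, 0, 0.45, 0.8],
    [0.66, 0.62, -0.55, 0, 0, 0.6, 0.8],
    [0.66, 0.62, -0.55, 0, 0, 0.6, 0.8]
  ]
}}

```text
time_s: 21.45
tool_pos: [0.6427, 0.1337, 0.1412]
tool_rot: [-180.0, -0.3, 90.8]
force: [0.8, 0.5, 0.1]
grip_width: 0.0701
grasp_force: 0.0
```

```bash
python3 - <<'E'
from h import *
M=np.load("m0.npz"); m=M["top.bottle.0"]
print([ (z,rect(cams["top"].plane(contour(m),z))) for z in(.0235,.03)], "scene",rect(cams["scene"].plane(contour(M["scene.bottle.0"]),.0235)))
xy=cams["top"].plane(np.argwhere(m)[:,::-1],.0235); u,s,v=np.linalg.svd(xy-xy.mean(0),full_matrices=False); print(xy.mean(0),np.degrees(np.arctan2(*v[0][::-1])))
go([.640,.123,.10],82)
n="top"; im=viewer.read_camera(n)
for k,z in(("jar",.066),("tin",.02),("card_box",.034)):
    for o in masks_of(n,k)[:3]: xy=cams[n].plane(contour(o["pixels"]),z);print(n,k,o["conf"],rect(xy),circ(xy,.025 if k=="jar" else .018))
E
```

```text
[(0.0235, (array([640.3, 122.5]), array([98.4, 36.6]), 81.6)), (0.03, (array([639. , 122.2]), array([97.8, 36.4]), 81.6))] scene (array([646.4, 122.2]), array([127.5,  56.3]), 83.5)
[0.64059171 0.12651977] -99.49185481429785
shift [-0.054 -0.014  0.206] turn [-0.001 -0.003  0.103] at [0.6427 0.1337 0.1412] 90.8
top jar 0.71 (array([640.4, -53.1]), array([47.4, 59.5]), 89.3) (array([641.8, -52.9]), np.float64(1.5))
top tin 0.71 (array([566.4, 259.8]), array([49.1, 47.3]), 90.0) (array([565.8, 259.5]), np.float64(6.1))
top tin 0.55 (array([455.5, 273.4]), array([24.2, 24.1]), 1.6) (array([449.7, 277.6]), np.float64(3.5))
top tin 0.54 (array([456.1,  80.2]), array([111.2,  46.6]), 21.0) (array([451. ,  82.2]), np.float64(22.5))
top card_box 0.75 (array([471.5, 184.5]), array([53.7, 36.7]), 86.1) (array([471.1, 185.6]), np.float64(7.1))
```

Call:
{"name": "apply_moves", "arguments": {
  "moves": [
    [-0.054, -0.014, 0.1, 0, 0, 0.11, 0.8],
    [-0.054, -0.014, 0.2, 0, 0, 0.11, 0.8],
    [-0.054, -0.014, 0.25, 0, 0, 0.11, 0.8],
    [-0.054, -0.014, 0.25, 0, 0, 0.11, 0.8],
    [-0.054, -0.014, 0.25, 0, 0, 0.11, 0.8]
  ]
}}

```text
time_s: 22.15
tool_pos: [0.6428, 0.1139, 0.0913]
tool_rot: [180.0, -0.0, 81.2]
force: [0.4, 0.5, 0.3]
grip_width: 0.0698
grasp_force: 0.0
```

```bash
python3 - <<'E'
from h import *
go([.6403,.1225,.012],81.2)
n="top"; im=viewer.read_camera(n)
cv2.imwrite("pics/f.png",np.hstack([cv2.resize(im[130:270,190:380,::-1],None,fx=2.8,fy=2.8,interpolation=3)]))
g=im.min(2);m=(g>125).astype(np.uint8);m[:,:295]=0;m[:,340:]=0;m[:140]=0;m[200:]=0
print(m.sum(),circ(cams[n].plane(contour(m),.066),.024),rect(cams[n].plane(contour(m),.066)))
E
```

```text
shift [ 0.04  -0.019  0.397] turn [ 0. -0. -0.] at [0.6428 0.1139 0.0913] 81.2
887 (array([668.6, -56.2]), np.float64(11.2)) (array([669.9, -49.1]), array([95.2, 42.1]), 88.8)
```

View pics/f.png

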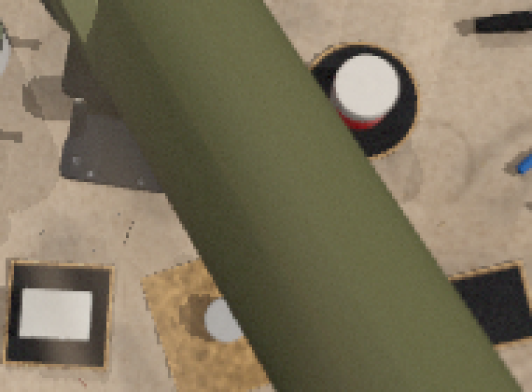

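The jar stands upright on the large round pad (about 365,95) and the box is flat on the square pad (55,313). Now I'll grasp the bottle.

Call:
{"name": "apply_moves", "arguments": {
  "moves": [
    [0.04, -0.019, 0, 0, 0, 0, 0.8],
    [0.04, -0.019, 0.1, 0, 0, 0, 0.8],
    [0.04, -0.019, 0.2, 0, 0, 0, 0.8],
    [0.04, -0.019, 0.3, 0, 0, 0, 0.8],
    [0.04, -0.019, 0.38, 0, 0, 0, 0.8],
    [0.04, -0.019, 0.397, 0, 0, 0, 0.8],
    [0.04, -0.019, 0.397, 0, 0, 0, 0.8],
    [0.04, -0.019, 0.397, 0, 0, 0, 0.8]
  ]
}}

```text
time_s: 23.0
tool_pos: [0.6407, 0.1231, 0.0127]
tool_rot: [179.9, -0.0, 81.1]
force: [0.7, -0.0, 0.8]
grip_width: 0.0697
grasp_force: 0.0
```

Call:
{"name": "apply_moves", "arguments": {
  "moves": [
    [0, 0, 0, 0, 0, 0, 0.3],
    [0, 0, 0, 0, 0, 0, 0.3],
    [0, 0, 0, 0, 0, 0, 0.3],
    [0, 0, 0, 0, 0, 0, 0.3],
    [0, 0, 0, 0, 0, 0, 0.3],
    [0, 0, 0, 0, 0, 0, 0.3],
    [0, 0, 0, 0, 0, 0, 0.3],
    [0, 0, 0, 0, 0, 0, 0.3],
    [0, 0, 0, 0, 0, 0, 0.3]
  ],
  "grip_force": 20
}}

```text
time_s: 23.9
tool_pos: [0.6399, 0.1225, 0.0115]
tool_rot: [180.0, 0.0, 81.1]
force: [-1.0, 0.0, 0.3]
grip_width: 0.0304
grasp_force: 20.0
```

Call:
{"name": "apply_moves", "arguments": {
  "moves": [
    [0, 0, -0.1, 0, 0, 0, 0.3],
    [0, 0, -0.3, 0, 0, 0, 0.3],
    [0, 0, -0.5, 0, 0, 0, 0.3],
    [0, 0, -0.55, 0, 0, 0, 0.3],
    [0, 0, -0.55, 0, 0, 0, 0.3]
  ]
}}

```text
time_s: 24.4
tool_pos: [0.6411, 0.123, 0.1236]
tool_rot: [179.8, -0.0, 81.1]
force: [-0.8, -0.9, -1.0]
grip_width: 0.0304
grasp_force: 20.0
```

```bash
python3 - <<'E'
from h import *
go([.471,-.127,.12],103.4); go([.56,.0,.12],90)
n="scene"; im=viewer.read_camera(n)
cv2.imwrite("pics/g.png",cv2.resize(im[100:260,150:360,::-1],None,fx=3,fy=3,interpolation=3))
for n in("top","scene"):
  im=viewer.read_camera(n)
  for k in("long_pad","small_round_pad","bottle"):
    for o in masks_of(n,k)[:1]: xy=cams[n].plane(contour(o["pixels"]),.006);print(n,k,o["conf"],o["location"],rect(xy),circ(xy,.034))
E
```

```text
shift [-1.366 -0.647  0.014] turn [ 0.003 -0.    -0.259] at [0.6411 0.123  0.1236] 81.1
shift [-0.67  -0.306  0.016] turn [ 0.003 -0.    -0.103] at [0.6411 0.123  0.1236] 81.1
top long_pad 0.65 [366.2, 238.4] (array([ 477.8, -158.1]), array([64.3, 71.9]), 13.5) (array([ 480.2, -160.7]), np.float64(2.3))
top bottle 0.5 [172.1, 137.6] (array([711.1, 284. ]), array([126.7,  86.5]), 51.3) (array([709.6, 287.9]), np.float64(14.9))
scene long_pad 0.79 [338.1, 184.1] (array([ 470.8, -124.5]), array([ 63.9, 131.3]), 12.8) (array([ 469.6, -120.3]), np.float64(25.0))
scene small_round_pad 0.78 [222.6, 212.9] (array([637.2, 123.5]), array([65.4, 71.8]), 29.8) (array([638. , 122.5]), np.float64(1.1))
scene bottle 0.97 [212.2, 161.6] (array([ 818.1, -113. ]), array([ 71.2, 175.2]), 34.7) (array([ 813.7, -107.5]), np.float64(24.6))
```

View pics/g.png

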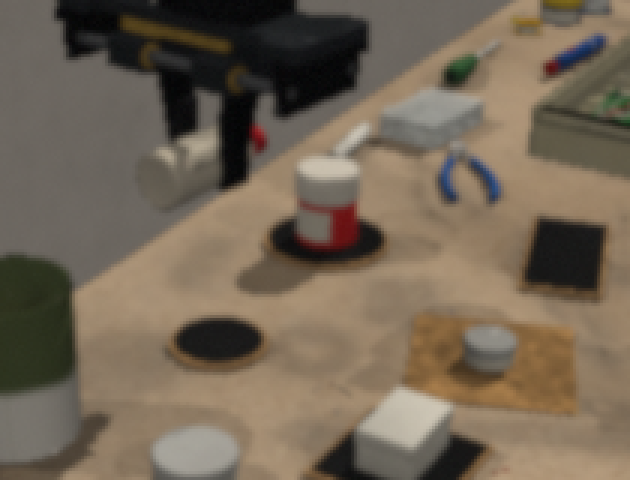

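The bottle is held level and the small round pad is now clear (about 218,340). I'll carry the bottle to the long pad.

Call:
{"name": "apply_moves", "arguments": {
  "moves": [
    [-0.2, -0.1, 0, 0, 0, -0.06, 0.3],
    [-0.4, -0.2, 0, 0, 0, -0.12, 0.3],
    [-0.6, -0.3, 0, 0, 0, -0.18, 0.3],
    [-0.8, -0.4, 0, 0, 0, -0.259, 0.3],
    [-0.98, -0.5, 0, 0, 0, -0.259, 0.3],
    [-0.98, -0.647, 0, 0, 0, -0.259, 0.3],
    [-0.98, -0.647, 0, 0, 0, -0.259, 0.3],
    [-0.98, -0.647, 0, 0, 0, -0.259, 0.3]
  ]
}}

```text
time_s: 25.65
tool_pos: [0.4819, -0.0515, 0.1218]
tool_rot: [180.0, 0.1, 103.4]
force: [0.2, 0.8, -0.9]
grip_width: 0.0302
grasp_force: 20.0
```

```bash
python3 - <<'E'
from h import *
go([.471,-.127,.05],103.4); 
for n in("top","scene"):
  im=viewer.read_camera(n)
  for k in("long_pad","small_round_pad"):
    for o in masks_of(n,k)[:1]: xy=cams[n].plane(contour(o["pixels"]),.006);print(n,k,o["conf"],o["location"],rect(xy),circ(xy,.033))
E
```

```text
shift [-0.354 -0.14   0.36 ] turn [ 0.     0.001 -0.001] at [ 0.4819 -0.0515  0.1218] 103.4
top long_pad 0.45 [322.1, 162.0] (array([654.3, -60.9]), array([52.6, 55.9]), 89.8) (array([651.1, -66.2]), np.float64(3.7))
top small_round_pad 0.83 [239.4, 168.6] (array([637.3, 120.5]), array([59.5, 62.7]), 89.9) (array([637.7, 120.3]), np.float64(1.5))
scene long_pad 0.7 [337.9, 184.8] (array([ 471.3, -125. ]), array([ 64.9, 133.3]), 12.6) (array([ 469.9, -118.1]), np.float64(26.4))
scene small_round_pad 0.79 [221.3, 212.1] (array([638. , 121.8]), array([65.1, 68.1]), 29.7) (array([638. , 122.6]), np.float64(0.9))
```

Call:
{"name": "apply_moves", "arguments": {
  "moves": [
    [-0.2, -0.08, 0, 0, 0, 0, 0.3],
    [-0.352, -0.14, 0, 0, 0, 0, 0.3],
    [-0.352, -0.14, 0.1, 0, 0, 0, 0.3],
    [-0.352, -0.14, 0.3, 0, 0, 0, 0.3],
    [-0.352, -0.14, 0.45, 0, 0, 0, 0.3],
    [-0.352, -0.14, 0.5, 0, 0, 0, 0.3],
    [-0.352, -0.14, 0.5, 0, 0, 0, 0.3],
    [-0.352, -0.14, 0.5, 0, 0, 0, 0.3]
  ]
}}

```text
time_s: 26.75
tool_pos: [0.4721, -0.1259, 0.0226]
tool_rot: [179.9, 0.0, 103.4]
force: [-0.3, 0.5, -0.5]
grip_width: 0.0304
grasp_force: 20.0
```

```bash
python3 - <<'E'
from h import *
go([.471,-.1265,.012],103.2); 
E
```

```text
shift [-0.001 -0.006  0.053] turn [0.001 0.    0.003] at [ 0.4721 -0.1259  0.0226] 103.4
```

Call:
{"name": "apply_moves", "arguments": {
  "moves": [
    [0, -0.005, 0.03, 0, 0, 0, 0.3],
    [0, -0.005, 0.048, 0, 0, 0, 0.3],
    [0, -0.005, 0.052, 0, 0, 0, 0.3],
    [0, -0.005, 0.052, 0, 0, 0, 0.3],
    [0, -0.005, 0.052, 0, 0, 0, 0.75],
    [0, -0.005, 0.052, 0, 0, 0, 0.75],
    [0, -0.005, 0.052, 0, 0, 0, 0.75],
    [0, -0.005, 0.052, 0, 0, 0, 0.75],
    [0, -0.005, 0.052, 0, 0, 0, 0.75],
    [0, -0.005, 0.052, 0, 0, 0, 0.75],
    [0, 0, -0.1, 0, 0, 0, 0.75],
    [0, 0, -0.3, 0, 0, 0, 0.75],
    [0, 0, -0.45, 0, 0, 0, 0.75],
    [0.3, 0.05, -0.45, 0, 0, 0, 0.75],
    [0.6, 0.1, -0.45, 0, 0, 0, 0.75],
    [0.867, 0.19, -0.45, 0, 0, 0, 0.75],
    [0.867, 0.19, -0.45, 0, 0, 0, 0.75],
    [0.867, 0.19, -0.45, 0, 0, 0, 0.75]
  ]
}}

```text
time_s: 28.55
tool_pos: [0.4675, 0.0565, 0.112]
tool_rot: [179.9, -0.1, 103.8]
force: [0.3, 0.1, 0.6]
grip_width: 0.0651
grasp_force: 0.0
```

```bash
python3 - <<'E'
from h import *
go([.4675,.0517,.0065],103.4)
for n in("top","scene"):
  im=viewer.read_camera(n)
  for k,z in(("long_pad",.006),("bottle",.0235),("tin",.011)):
    for o in masks_of(n,k)[:3]: xy=cams[n].plane(contour(o["pixels"]),z);print(n,k,o["conf"],o["location"],rect(xy))
  cv2.imwrite(f"pics/h{n}.png",cv2.resize(im[100:300,150:400,::-1],None,fx=3,fy=3,interpolation=3))
E
```

```text
shift [-0.024 -0.007  0.528] turn [ 0.001 -0.001  0.005] at [0.4675 0.0565 0.112 ] 103.8
top long_pad 0.74 [350.5, 235.7] (array([ 471.2, -127.6]), array([ 63.6, 130.2]), 13.1)
top bottle 0.57 [350.0, 247.1] (array([ 470.6, -126.3]), array([ 39.3, 105.1]), 12.0)
top tin 0.62 [164.0, 250.8] (array([454.7, 275.1]), array([23.8, 23. ]), 45.9)
scene long_pad 0.84 [336.7, 188.4] (array([ 468.8, -119.5]), array([ 66.7, 132.3]), 12.7)
scene bottle 0.55 [338.0, 182.5] (array([ 471.4, -118.4]), array([ 37.5, 136. ]), 13.1)
scene tin 0.74 [212.1, 254.9] (array([573.2, 255.1]), array([49.9, 75.5]), 30.8)
scene tin 0.68 [316.0, 216.4] (array([472.8,  43.2]), array([34.7, 62.3]), 19.6)
scene tin 0.61 [270.9, 282.2] (array([455. , 276.6]), array([25.3, 36.3]), 26.8)
```

View pics/htop.png

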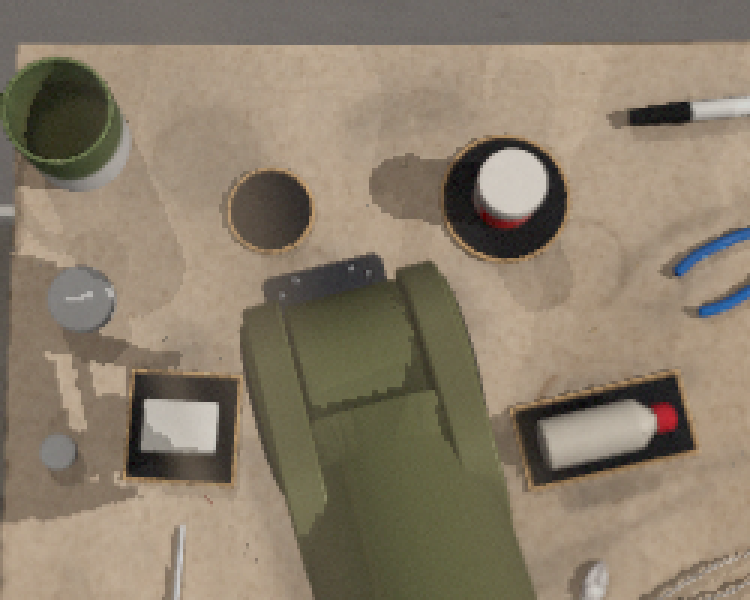

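The bottle lies centred along the long pad (about 605,430) and the small pad at (270,210) is free. Now the tin goes to the small pad.

Call:
{"name": "apply_moves", "arguments": {
  "moves": [
    [-0.025, -0.008, 0.1, 0, 0, 0, 0.75],
    [-0.025, -0.008, 0.3, 0, 0, 0, 0.75],
    [-0.025, -0.008, 0.45, 0, 0, 0, 0.75],
    [-0.025, -0.008, 0.52, 0, 0, 0, 0.75],
    [-0.025, -0.008, 0.524, 0, 0, 0, 0.75],
    [-0.025, -0.008, 0.524, 0, 0, 0, 0.75],
    [-0.025, -0.008, 0.524, 0, 0, 0, 0.75]
  ]
}}

```text
time_s: 29.65
tool_pos: [0.4684, 0.046, 0.0078]
tool_rot: [179.9, 0.0, 103.3]
force: [-0.1, 0.0, -1.1]
grip_width: 0.0652
grasp_force: 0.0
```

Call:
{"name": "apply_moves", "arguments": {
  "moves": [
    [0, 0, 0, 0, 0, 0, 0.3],
    [0, 0, 0, 0, 0, 0, 0.3],
    [0, 0, 0, 0, 0, 0, 0.3],
    [0, 0, 0, 0, 0, 0, 0.3],
    [0, 0, 0, 0, 0, 0, 0.3],
    [0, 0, 0, 0, 0, 0, 0.3],
    [0, 0, 0, 0, 0, 0, 0.3],
    [0, 0, 0, 0, 0, 0, 0.3]
  ],
  "grip_force": 15
}}

```text
time_s: 30.45
tool_pos: [0.4676, 0.0461, 0.0069]
tool_rot: [180.0, 0.0, 103.4]
force: [0.3, -0.9, 1.7]
grip_width: 0.0352
grasp_force: 15.0
```

Call:
{"name": "apply_moves", "arguments": {
  "moves": [
    [0, 0, -0.1, 0, 0, 0, 0.3],
    [0, 0, -0.3, 0, 0, 0, 0.3],
    [0, 0, -0.4, 0, 0, 0, 0.3],
    [0, 0, -0.4, 0, 0, 0, 0.3],
    [0, 0, -0.4, 0, 0, 0, 0.3]
  ]
}}

```text
time_s: 30.95
tool_pos: [0.4669, 0.0457, 0.0863]
tool_rot: [-180.0, 0.0, 103.4]
force: [-0.4, -0.6, -1.3]
grip_width: 0.0346
grasp_force: 15.0
```

```bash
python3 - <<'E'
from h import *
M=np.load("m0.npz")
go([.6375,.121,.08],103.4)
im=viewer.read_camera("top")
for o in masks_of("top","small_round_pad")[:1]: xy=cams["top"].plane(contour(o["pixels"]),.006);print(o["conf"],rect(xy),circ(xy,.033))
E
```

```text
shift [0.169 0.917 0.031] turn [-0.     0.001 -0.001] at [0.4669 0.0457 0.0863] 103.4
0.59 (array([636.1, 121.6]), array([65.1, 61.7]), 0.1) (array([636.3, 121.2]), np.float64(0.9))
```

Call:
{"name": "apply_moves", "arguments": {
  "moves": [
    [0.04, 0.22, 0, 0, 0, 0, 0.3],
    [0.07, 0.44, 0, 0, 0, 0, 0.3],
    [0.1, 0.66, 0, 0, 0, 0, 0.3],
    [0.13, 0.84, 0, 0, 0, 0, 0.3],
    [0.142, 0.915, 0, 0, 0, 0, 0.3],
    [0.142, 0.915, 0.1, 0, 0, 0, 0.3],
    [0.142, 0.915, 0.2, 0, 0, 0, 0.3],
    [0.142, 0.915, 0.31, 0, 0, 0, 0.3],
    [0.142, 0.915, 0.31, 0, 0, 0, 0.3],
    [0.142, 0.915, 0.31, 0, 0, 0, 0.3],
    [0.142, 0.915, 0.31, 0, 0, 0, 0.3]
  ]
}}

```text
time_s: 32.15
tool_pos: [0.6392, 0.1166, 0.0254]
tool_rot: [180.0, -0.0, 103.4]
force: [0.6, -0.2, -0.5]
grip_width: 0.0352
grasp_force: 15.0
```

```bash
python3 - <<'E'
from h import *
go([.6383,.1157,.0112],103.4)
E
```

```text
shift [-0.004 -0.005  0.071] turn [ 0.001 -0.    -0.   ] at [0.6392 0.1166 0.0254] 103.4
```

Call:
{"name": "apply_moves", "arguments": {
  "moves": [
    [-0.004, -0.005, 0.04, 0, 0, 0, 0.3],
    [-0.004, -0.005, 0.065, 0, 0, 0, 0.3],
    [-0.004, -0.005, 0.07, 0, 0, 0, 0.3],
    [-0.004, -0.005, 0.07, 0, 0, 0, 0.3],
    [-0.004, -0.005, 0.07, 0, 0, 0, 0.75],
    [-0.004, -0.005, 0.07, 0, 0, 0, 0.75],
    [-0.004, -0.005, 0.07, 0, 0, 0, 0.75],
    [-0.004, -0.005, 0.07, 0, 0, 0, 0.75],
    [-0.004, -0.005, 0.07, 0, 0, 0, 0.75],
    [-0.004, -0.005, 0.07, 0, 0, 0, 0.75],
    [0, 0, -0.1, 0, 0, 0, 0.75],
    [0, 0, -0.4, 0, 0, 0, 0.75],
    [0, 0, -0.7, 0, 0, 0, 0.75],
    [0, -0.3, -0.9, 0, 0, 0, 0.75],
    [-0.1, -0.6, -0.9, 0, 0, 0, 0.75],
    [-0.3, -0.9, -0.9, 0, 0, 0, 0.75],
    [-0.5, -0.9, -0.9, 0, 0, 0, 0.75],
    [-0.5, -0.9, -0.9, 0, 0, 0, 0.75]
  ]
}}

```text
time_s: 33.95
tool_pos: [0.485, -0.0253, 0.2046]
tool_rot: [-179.9, 0.2, 103.3]
force: [0.1, -1.6, 0.9]
grip_width: 0.0655
grasp_force: 0.0
```

```bash
cat > chk.py <<'E'
from h import *
for n in("top","scene"):
  im=viewer.read_camera(n)
  cv2.imwrite(f"pics/k{n}.png",cv2.resize(im[100:300,150:400,::-1],None,fx=3,fy=3,interpolation=3))
  for k,z,R in(("small_round_pad",.006,.033),("tin",.024,.017),("large_round_pad",.006,.049),("jar",.066,.024),("square_pad",.006,0),("card_box",.034,0)):
    for o in masks_of(n,k)[:3]:
      xy=cams[n].plane(contour(o["pixels"]),z);print(n,k,round(o["conf"],2),o["pixels"].sum(),rect(xy),circ(xy,R) if R else "")
E
python3 chk.py
```

```text
top small_round_pad 0.65 516 (array([635. , 120.5]), array([67.4, 64. ]), 0.1) (array([635.6, 120.6]), np.float64(0.8))
top small_round_pad 0.42 173 (array([640.7, 120.5]), array([32. , 32.6]), 89.9) (array([635.6,  94. ]), np.float64(8.3))
top tin 0.89 378 (array([565.8, 259.2]), array([47.5, 44.4]), 1.3) (array([566.4, 258.8]), np.float64(6.4))
top tin 0.6 200 (array([635.9, 119.5]), array([34.4, 31.5]), 0.2) (array([635.6, 119.4]), np.float64(0.5))
top large_round_pad 0.77 455 (array([666.7, -55.9]), array([55.2, 98.3]), 1.6) (array([643.1, -56.9]), np.float64(3.6))
top jar 0.53 251 (array([652.9, -53.8]), array([29.8, 46.1]), 3.3) (array([644.4, -55.3]), np.float64(1.8))
top square_pad 0.84 997 (array([473.9, 185.7]), array([84.5, 85.5]), 86.9) 
top card_box 0.82 427 (array([472.2, 184.3]), array([54.4, 36.8]), 89.9) 
top card_box 0.75 186 (array([633.9, 119. ]), array([34. , 31.2]), 0.2) 
scene small_round_pad 0.69 313 (array([635.9, 125.6]), array([65.2, 59.6]), 29.8) (array([637.1, 122.5]), np.float64(1.2))
scene tin 0.67 207 (array([631.2, 128.8]), array([32.3, 56.3]), 30.5) (array([631.8, 127.2]), np.float64(7.1))
scene tin 0.59 679 (array([562.7, 269.9]), array([47.4, 73.1]), 30.8) (array([561.4, 270.3]), np.float64(16.4))
scene large_round_pad 0.67 463 (array([640.8, -44.7]), array([99.7, 85.5]), 30.3) (array([644.1, -49. ]), np.float64(1.7))
scene jar 0.75 623 (array([622.7,  -5.1]), array([ 48.2, 163.2]), 25.9) (array([619.4,  -2.2]), np.float64(38.3))
scene square_pad 0.96 901 (array([473.9, 187.7]), array([88.2, 88. ]), 87.3) 
scene card_box 0.93 729 (array([468.4, 198.4]), array([86.3, 49.9]), 88.9)
```

View pics/ktop.png

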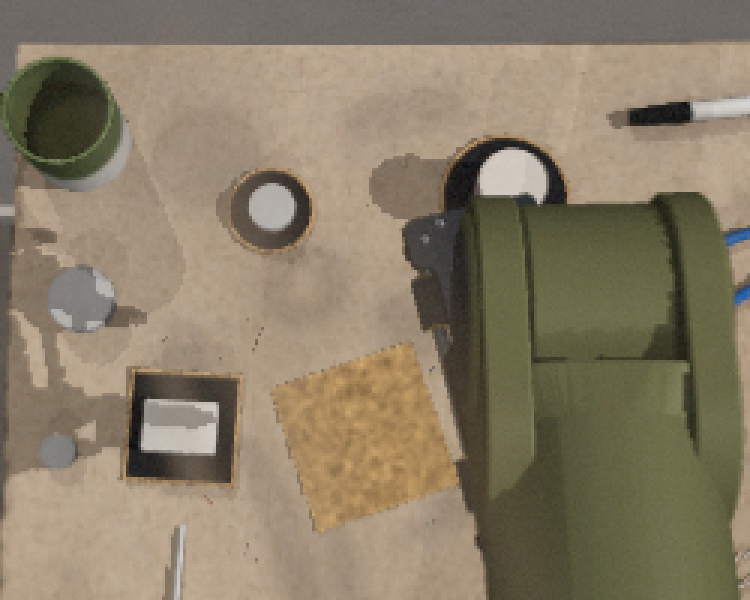

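The tin is centred on the small pad, within about 1 mm. The box looks about 3° off the pad's edges, so I'll measure its angle more finely.

```bash
python3 - <<'E'
from h import *
def pca(xy):
    v=np.linalg.svd(xy-xy.mean(0),full_matrices=False)[2][0]; return round(np.degrees(np.arctan2(v[1],v[0]))%180,2)
def fitrect(xy,w,h,z0):
    def f(q):
        c,s=np.cos(q[2]),np.sin(q[2]); d=(xy-q[:2])@np.array([[c,-s],[s,c]])
        e=np.c_[abs(d[:,0])-q[3]/2,abs(d[:,1])-q[4]/2]; return e.max(1)
    r=least_squares(f,[*xy.mean(0),z0,w,h],loss="soft_l1",f_scale=.0007); return np.round(r.x*[1e3,1e3,57.2958,1e3,1e3],1)
M=np.load("m0.npz"); g=M["imtop"].min(2).copy(); m=(g>120); m[:,:300]=0;m[:,342:]=0;m[:150]=0;m[173:]=0
print("init box",pca(cams["top"].plane(np.argwhere(m)[:,::-1],.034)),fitrect(cams["top"].plane(contour(m),.034),.037,.053,-.28))
for i in range(3):
  im=viewer.read_camera("top")
  for k,z,w,h in(("card_box",.034,.037,.053),("square_pad",.006,.083,.083)):
    o=[o for o in masks_of("top",k) if abs(o["location"][0]-211)<8 and abs(o["location"][1]-244)<12]
    if o: q=o[0]["pixels"]; print(k,pca(cams["top"].plane(np.argwhere(q)[:,::-1],z)),fitrect(cams["top"].plane(contour(q),z),w,h,-.05))
b=im[225:262,190:235,::-1]; cv2.imwrite("pics/box.png",cv2.resize(b,None,fx=14,fy=14,interpolation=3))
E
```

```text
init box 91.04 [649.5 -62.4 -15.9  35.7  51.5]
card_box 86.86 [472.  184.   -3.6  35.1  52.8]
card_box 87.78 [473.  183.7  -3.5  33.1  51. ]
card_box 90.85 [472.3 183.3  -2.8  33.6  51.4]
square_pad 163.77 [472.4 185.1  -3.6  81.9  82.2]
```

View pics/box.png

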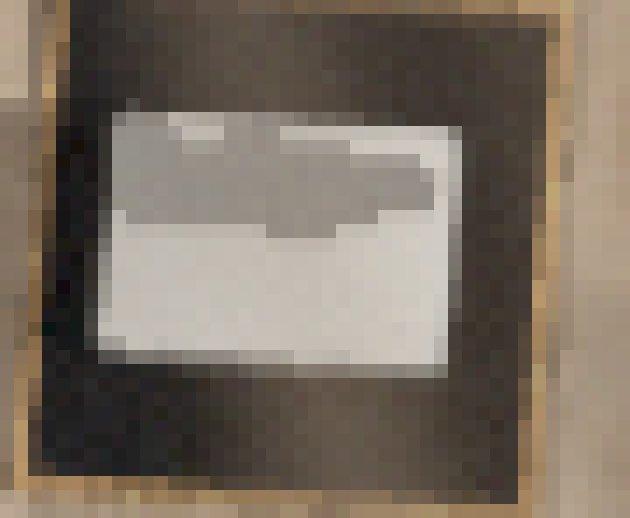

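The box edges slope with the pad's edges, about one pixel across each side and within about 1°. All four things are in place and the gripper is clear, so I'm handing in.

```bash
python3 -c "
from cell import env
print(env.sign_off())"
```

```text
the job is handed in; nothing more can be done
None
```

I moved all four things to their own pads, using the cork mat for the tin, left the mug where it was, and handed the job in after about 34 s of robot time; no verdict came back. By the camera, the box, bottle and tin are within about 2 mm of their pad centres, and the jar was set down at its pad's measured centre (the arm hid part of it in the last picture).

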